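Hold the emergency lid release of a microcentrifuge down with its release pin

TASK

The microcentrifuge has lost power with its lid locked. Take the release pin out of the tube rack, put its steel rod down through the round release hole in the deck in front of the lid, and press the recessed latch button fully down, without forcing it, so that the catch lets go and the lid rises ajar. Finish while still gripping the pin and holding the button fully down, so that I can lift the lid, and leave the tubes, the jar and the tip box as they are.

Things in the scene. Friction and masses are not known exactly. Their poses are not given: they have to be found in the camera images.
- centrifuge: White bench microcentrifuge, fixed to the bench, 260 deep (x) x 210 wide (y), flat deck 150 high, hinged square lid (160 x 196, 22 thick, top 173 above the bench) on the rear of the deck, sloping control panel at the front. Origin: centre of its underside on the bench; its own -x is the front, which looks towards the robot.
- release_hole (a point): Centre of the mouth of the vertical round release hole, level with the deck (150 above the bench): 14 mm diameter, in a flat grey ring of 26 mm, in the 50 mm deck strip in front of the lid, 75 towards the front (-x) and 55 to +y of the centrifuge's centre; the lid's front edge is 30 mm behind the hole's centre. Axes as the centrifuge's.
- release (a joint): Recessed latch button inside the release hole: a plunger of 11 mm diameter whose flat top lies 22 mm below the deck. 0 = out, 0.008 = fully down (8 mm straight down). Sprung: starts to move at about 2 N, about 8 N when fully down, then a hard stop; it comes back up when let go.
- lid (a joint): The centrifuge's lid, hinged along its rear edge and latched. 0 = shut; the button's rocker frees it and lifts it in step with the button, to about 0.07 rad (front edge 11 mm up) when the button is fully down.
- rack: Green tube rack, fixed to the bench, 85 (x) x 180 (y) x 82 high, with two rows of three round holes of 18 mm (rows at x = -20 and +20, holes at y = -60, 0, +60). Origin: centre of its underside.
- pin_center (a point): Release pin, a loose tool of about 60 g that stands upright in one of the rack's holes: centre of its round black handle (16 mm diameter, 60 long; this point is 34 above the underside of the collar). Below the handle are a collar (24 mm diameter, 4 thick, resting on the rack's top), a 16 mm ferrule 15 long inside the hole, and a bare steel rod of 6 mm diameter, 60 long. Its z axis points up along the tool, away from the tip.
- pin_tip (a point): Centre of the flat lower end of the pin's steel rod, 109 mm below pin_center along the tool.
- tube_a_center (a point): 15 ml screw-cap tube with grey cap (19 mm), 16 mm diameter, 119 long, loose and upright in another hole of the rack, standing out 40 mm above it; this point is 60 above its foot. To be left alone.
- tube_b_center (a point): A second tube like tube_a, in a third hole of the rack. To be left alone.
- jar: Yellow jar with lid, 72 mm diameter, 85 high, loose on the bench. Origin: centre of its underside. To be left alone.
- tip_box: Low blue box of pipette tips, 85 x 120 x 52 high, loose on the bench. Origin: centre of its underside. To be left alone.
Things that resemble listed ones, but are neither listed nor needed, are in the scene too. Leave any green or orange look-alike of the part that bears pin_center alone.

How it is judged:
On the way, in this order (a step that is already met when the one before it is completed fails the run):
1. the pin is drawn clear of the rack in the gripper (height (world z) of pin_tip above 0.085 m and contact force between the fingers and pin above 1 N and contact force between pin and rack below 0.05 N), for 0.1 s.
2. the pin's rod has entered the release hole (horizontal distance between pin_tip and release_hole below 0.007 m and z of pin_tip in the frame of release_hole below -0.005 m), for 0.1 s.
At the end, for the whole second after the job is handed in: For the last second the latch button is at least 6 mm of its 8 mm down, pressed with over 2 N by the pin, whose rod stands in the release hole (tip within 7 mm of its axis and over 25 mm below the deck); the fingers still grip the pin (value of joint release above 0.006 m and horizontal distance between pin_tip and release_hole below 0.007 m and z of pin_tip in the frame of release_hole below -0.025 m and contact force between pin and release above 2 N and contact force between the fingers and pin above 2 N); the arm keeps its last pose, push and grip.
It fails at once if the latch button is forced (over 50 N) (contact force between pin and release above 50 N).
It fails at once if a tube, the jar or the tip box is moved (distance of any of tube_a_center, tube_b_center, jar, tip_box from where it was at the start of the episode above 0.025 m).
It also fails if it takes over 45 s, if anything falls off the work surface, if the arm or the gripper's body presses on something with over 40 N, if the wrist force passes 120 N, or if a joint passes its speed limit or range.

ROBOT

A 7-joint arm with a two-finger parallel gripper is mounted at the origin on the work surface. World frame = base frame: x ahead of the robot, y to its left, z up, the work surface at z = 0. Lengths are in m, angles in rad, forces in N, time in s.
With the tool pointing down it reaches from about 0.4 to 0.875 m from the base axis. Payload 19.3 kg.
Tool frame: the origin (TCP) lies at the very end of the fingers, on their centre line; the grasp point (between the pads) lies 19 mm behind it; z points along the fingers, y is the direction in which the jaws open and shut (so a half turn about z gives the same grasp; the last joint's range is limited). The gripper opens to 85 mm and grips with 20 to 120 N. Pads are 22 mm wide; open, the fingers measure 114 mm over their backs; the gripper's body (76 mm by 85 mm) begins 54 mm behind the grasp point. The pads swing forward as they close: fully open they stand 13 mm farther back than shut.
Start: joints at [-1.18, 0.521, -0.036, 1.599, 0.021, 1.021, -0.113], TCP at [0.278, 0.56, 0.231] pointing down, gripper open.
Joint ranges: [-2.91, 2.91], [-0.3, 2.13], [-1.5, 1.42], [0.17, 2.43], [-1.26, 4.41], [0.16, 1.93], [-2.52, 2.52]. Speed limits (rad/s): [1.89, 1.89, 2.39, 2.39, 3.01, 3.01, 3.01].

INTERFACE

Orientations are given as [roll, pitch, yaw] about the fixed x, y, z axes, in that order (R = Rz(yaw) Ry(pitch) Rx(roll)).
In Python, from workcell import bot gives the robot as it stands.
- The arm moves only by the tool apply_moves, never from a script. Its argument "commands" is a list of rows, each an object with "travel": the shift along the tool's x, y, z in m, a list of three; "twist": the turn, a rotation vector about the tool's x, y, z in degrees, a list of three; "claw": the finger opening in m, from 0 to 0.0854. A call has 1 to 10 rows; each row is the pose to reach, as a shift and turn from the pose commanded when the call began, along the tool's axes at that moment; what a row does not reach only later rows make up. A row lasts 1/10 s, in which the tool goes at most 50 mm and 8.59 degrees, less where a joint would pass 70% of its speed; a pose out of reach is approached as far as the arm can. A call with a gripper value outside its range is refused whole. The fingers move at their own pace and stop on an object; "force" is the grip in N (left out, the last holds). Time passes only in rows, so rows that repeat a pose let the fingers close. It gives the time, the measured TCP pose, the force and the opening at its end, in the units of the state.
- bot.observe(): the state, without advancing time (a new reading comes with each control period).
- bot.grab_frame(name): name is "scene" or "side" or "wrist"; returns a dict with "frame" (480x640x3 uint8, blue, green, red), "fx", "fy", "cx", "cy" (pixels), "pose" (4x4, takes a point from camera to world coordinates); the wrist camera has in their place "tool_from_camera" (4x4, takes a point from camera to tool coordinates, whose origin is the TCP and whose axes are the flange's). Camera axes: x right, y up, looking along -z (the intrinsics and any distortion apply to the point x, -y, -z); pixel columns grow to the right and rows downward; lengths in m; the calibration is good to about 2 mm. The wrist camera is an equidistant fisheye: a pixel r from the principal point sees the ray r / f radians off the axis. A picture is of the moment at which its call begins: read the wrist's pose just before it. There is no depth.
- bot.job_done(): hands the job in, once; it reports no verdict.
The state is a dict: "clock": time; "qpos": joint angles; "qd": joint speeds; "joint_efforts": joint torques, N m; "position": TCP position; "tool_rot": TCP orientation; "force": force on the tool from outside, world axes, zero at the start; "moment": the same for the moment, N m; "grip_width": finger opening in m.
Only numpy, scipy, OpenCV 4.12 (cv2) and the standard library are available. Lean on these libraries where they do the work, as an engineer would, in place of code of your own. Each camera call takes 0.05 s, during which the arm holds its last target.

## Working session

There is one attempt and no reset: what is moved stays moved. The work goes in short steps, Python scripts to look and compute and a tool call to move; the robot and the scene stay as the last step left them, time stands still between calls to the robot, and variables do not carry over. Pictures are saved under pics/ and viewed, and the job is handed in when it is done.

Besides the shell and the picture viewer there is one more tool, called as name(argument=value, ...), one argument or row to a line, values as JSON. apply_moves: Moves the arm, as the interface text tells. Its arguments: {"type":"object","properties":{"commands":{"type":"array"},"force":{"type":"number"}},"required":["commands"]}

```bash
mkdir -p pics; ls
python3 - <<'E'
from workcell import bot
import cv2
s=bot.observe();print(s)
for n in ["scene","side","wrist"]:
    f=bot.grab_frame(n);cv2.imwrite(f"pics/{n}0.png",f["frame"])
    print(n,{k:v for k,v in f.items() if k!="frame"})
E
```

```text
pics
{'clock': 0.0, 'qpos': array([-1.1802496 ,  0.52204422, -0.03628551,  1.59996302,  0.02120557,
        1.02109345, -0.11283229]), 'qd': array([-0.0007906 ,  0.00019121, -0.00041431,  0.00026821,  0.00017196,
        0.00134051,  0.00090517]), 'joint_efforts': array([ 7.28942960e-04, -9.27093101e+01,  1.98019177e+00, -3.69934309e+01,
        1.78148760e-02,  8.06349301e-03,  1.27514340e-06]), 'position': array([0.27780008, 0.55951549, 0.23072349]), 'tool_rot': array([-3.14047436e+00,  1.04414690e-04,  2.68076951e+00]), 'force': array([ 0.22055384, -0.48212141,  0.28573248]), 'moment': array([-0.04056329,  0.02078844, -0.02563202]), 'grip_width': 0.08543405959710496}
scene {'fx': 437.44015371123584, 'fy': 437.44015371123584, 'cx': 316.1422927323643, 'cy': 233.09589871623345, 'pose': array([[-0.80183776, -0.47827816,  0.35819855,  0.83508774],
       [ 0.59733435, -0.65737028,  0.4594083 ,  0.38071031],
       [ 0.01574413,  0.58233523,  0.81279629,  0.73630491],
       [ 0.        ,  0.        ,  0.        ,  1.        ]])}
side {'fx': 446.4165450979839, 'fy': 446.4165450979839, 'cx': 315.6590187177065, 'cy': 238.405701543322, 'pose': array([[ 0.9797675 ,  0.14857469, -0.13409406,  0.48869328],
       [-0.19908765,  0.65492846, -0.72899439, -0.52241431],
       [-0.0204881 ,  0.74094148,  0.671257  ,  0.60943207],
       [ 0.        ,  0.        ,  0.        ,  1.        ]])}
wrist {'fx': 371.64829954431775, 'fy': 371.64829954431775, 'cx': 315.2747174741659, 'cy': 238.90975689148422, 'tool_from_camera': array([[-2.32742245e-04,  9.58331888e-01,  2.85657029e-01,
         7.15480433e-02],
       [ 9.99999950e-01,  1.62175541e-04,  2.70689090e-04,
        -4.47517716e-04],
       [ 2.13083404e-04,  2.85657078e-01, -9.58331878e-01,
        -1.41471149e-01],
       [ 0.00000000e+00,  0.00000000e+00,  0.00000000e+00,
         1.00000000e+00]])}
```

View pics/scene0.png

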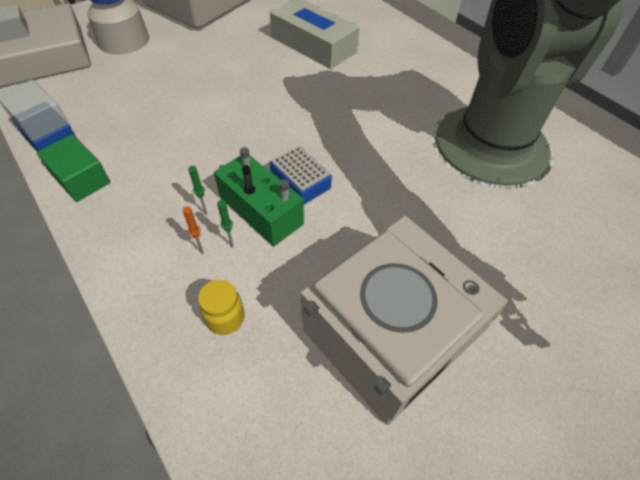

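View pics/side0.png

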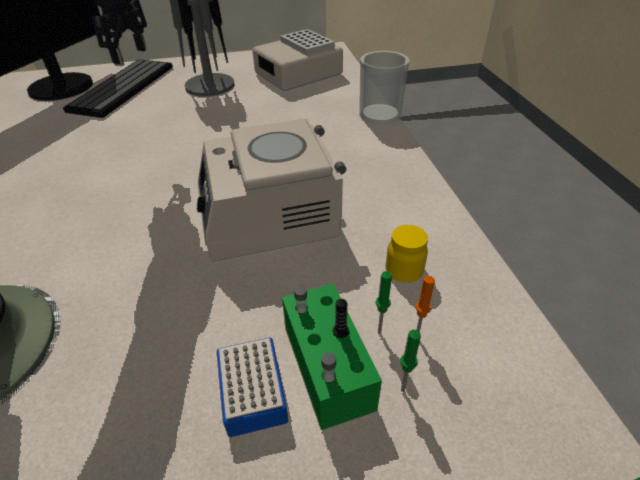

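View pics/wrist0.png

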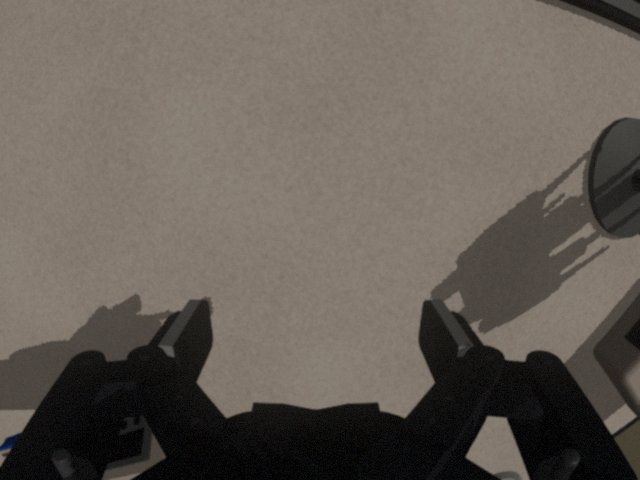

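The scene view shows the black pin handle at about (249,180), grey tube caps at (245,155) and (285,188), and the release hole at (471,287). In the side view the pin is at (341,318), the caps at (301,296) and (329,362), and the hole at (219,151). Next I'll enlarge these areas to measure them.

```bash
cat > h.py <<'E'
import numpy as np, cv2
from workcell import bot
from scipy.spatial.transform import Rotation as R
def ray(f,u,v):
    d=np.array([(u-f["cx"])/f["fx"],-(v-f["cy"])/f["fy"],-1.])
    P=f["pose"];return P[:3,3],P[:3,:3]@(d/np.linalg.norm(d))
def onz(f,u,v,z):
    o,d=ray(f,u,v);return o+d*(z-o[2])/d[2]
def wray(f,T,u,v):
    x,y=u-f["cx"],v-f["cy"];r=np.hypot(x,y);t=r/f["fx"]
    d=np.array([np.sin(t)*x/r,-np.sin(t)*y/r,-np.cos(t)])
    M=T@f["tool_from_camera"];return M[:3,3],M[:3,:3]@d
def toolT(s):
    T=np.eye(4);T[:3,:3]=R.from_euler("xyz",s["tool_rot"]).as_matrix();T[:3,3]=s["position"];return T
def two(a,b):
    (o,d),(p,e)=a,b
    k=np.linalg.lstsq(np.c_[d,-e],p-o,rcond=None)[0]
    x,y=o+k[0]*d,p+k[1]*e;return (x+y)/2,np.linalg.norm(x-y)
def crop(im,x0,y0,w,h,s,name):
    c=cv2.resize(im[y0:y0+h,x0:x0+w],None,fx=s,fy=s,interpolation=cv2.INTER_CUBIC);cv2.imwrite("pics/"+name,c)
E
python3 - <<'E'
from h import *
a=cv2.imread("pics/scene0.png");b=cv2.imread("pics/side0.png")
c1=cv2.resize(a[130:230,190:310],None,fx=3.3,fy=3.3,interpolation=2);c2=cv2.resize(b[270:390,270:390],None,fx=3.3,fy=3.3,interpolation=2)
c3=cv2.resize(a[255:315,435:505],None,fx=3.3,fy=3.3,interpolation=2);c4=cv2.resize(b[120:180,190:260],None,fx=3.3,fy=3.3,interpolation=2)
o=np.zeros((600,800,3),np.uint8)
for c,x,y in((c1,0,0),(c2,400,0),(c3,0,400),(c4,400,400)):
    c=c[:600-y];o[y:y+c.shape[0],x:x+c.shape[1]]=c
cv2.imwrite("pics/z.png",o)
E
```

```text
(no output)
```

View pics/z.png

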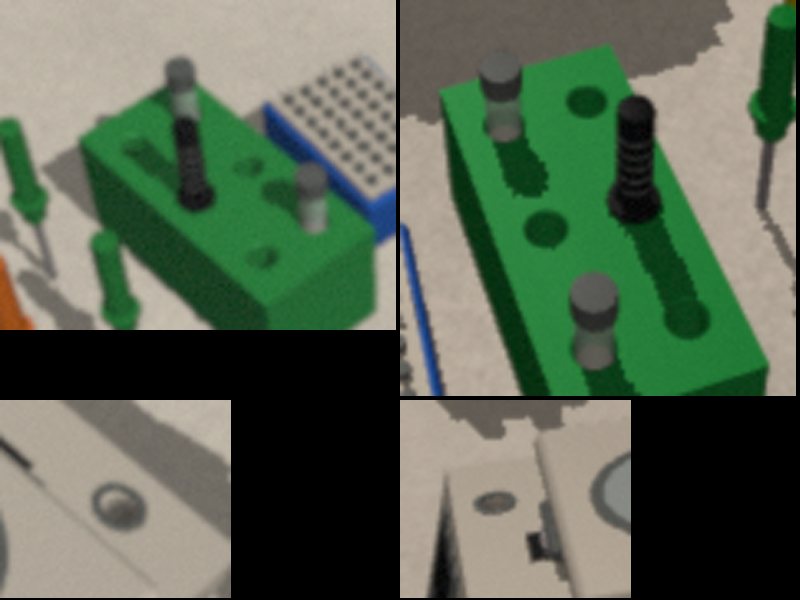

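Run:
```python
from h import *
s=bot.grab_frame("scene");d=bot.grab_frame("side")
for n,a,b,z in [("pintop",(246.7,168.2),(341.5,302.4),.146),("collar",(249.4,189.1),(341.2,331.5),.085),("capA",(244.5,150.6),(300.6,288.2),.122),("capB",(284.5,183),(329.1,357),.122),("hole",(471.1,287.4),(218.8,150.9),.150),
 ("eh",(231,175),(327.9-13.6,339.5),.082)]:
    print(n,two(ray(s,*a),ray(d,*b)),onz(s,*a,z),onz(d,*b,z))
for p in [(587,102),(546,229),(687,319)]: print(onz(d,(p[0]-400)/3.3+270,p[1]/3.3+270,.082))
for p in [(136,149),(248,167),(262,258)]: print(onz(s,(p[0])/3.3+190,p[1]/3.3+130,.082))
```

```text
pintop (array([ 0.5898755 , -0.14929127,  0.14364248]), np.float64(0.0004746736313901437)) [ 0.59062265 -0.14711664  0.146     ] [ 0.58958013 -0.1512763   0.146     ]
collar (array([ 0.58992514, -0.15215129,  0.08256613]), np.float64(0.0003842457976820303)) [ 0.59065427 -0.15011079  0.085     ] [ 0.58963379 -0.15393743  0.085     ]
capA (array([ 0.55977126, -0.15388244,  0.17890482]), np.float64(0.04903543835076339)) [ 0.55902057 -0.21239904  0.122     ] [ 0.54335772 -0.09358322  0.122     ]
capB (array([ 0.54063773, -0.15653927,  0.05375592]), np.float64(0.06162119022942997)) [ 0.54326951 -0.09437593  0.122     ] [ 0.55833865 -0.2143643   0.122     ]
hole (array([0.44579856, 0.27002485, 0.15005413]), np.float64(0.0013277228204715203)) [0.44653406 0.26991455 0.15      ] [0.44521168 0.27085778 0.15      ]
eh (array([ 0.57670667, -0.18185778,  0.10250531]), np.float64(0.061682065394915504)) [ 0.59973056 -0.2066644   0.082     ] [ 0.54996538 -0.15698584  0.082     ]
[ 0.58217586 -0.0923168   0.082     ]
[ 0.54992117 -0.15679401  0.082     ]
[ 0.59707625 -0.21144265  0.082     ]
[ 0.59959473 -0.20605186  0.082     ]
[ 0.55208789 -0.15337558  0.082     ]
[ 0.58406596 -0.08883105  0.082     ]
```

```bash
cat >> h.py <<'E'
def plan(target,jaw_deg=None,s=None):
    """tool-frame travel (m) and twist (deg) to TCP target, pointing straight down, jaw axis along jaw_deg (mod 360) in world"""
    s=s or bot.observe();T=toolT(s);t=T[:3,:3].T@(np.array(target)-T[:3,3])
    y=T[:3,1];cur=np.degrees(np.arctan2(y[1],y[0]))
    j=np.radians(cur if jaw_deg is None else jaw_deg)
    Y=np.array([np.cos(j),np.sin(j),0]);Z=np.array([0,0,-1.]);G=np.c_[np.cross(Y,Z),Y,Z]
    w=np.degrees(R.from_matrix(T[:3,:3].T@G).as_rotvec())
    print("jaw now",cur.round(2),"travel",t.round(4),"twist",w.round(2))
E
python3 - <<'E'
from h import *
plan((.446,.2,.26),63.6-75)
s=bot.grab_frame("scene");d=bot.grab_frame("side")
for p in [(231,246),(201,253),(205,213)]: print("decoy tips",onz(s,*p,0))
print("decoy tops",two(ray(s,222,201),ray(d,413,333)),two(ray(s,195,167),ray(d,413,333)))
E
```

```text
jaw now 63.6 travel [-0.3105 -0.2474 -0.0288] twist [-2.0e-02  2.0e-02  7.5e+01]
decoy tips [ 0.66889922 -0.1109735   0.        ]
decoy tips [ 0.72563527 -0.13149079  0.        ]
decoy tips [ 0.67064538 -0.21703806  0.        ]
decoy tops (array([ 0.66811591, -0.16804957,  0.08193342]), np.float64(0.04455627503554742)) (array([ 0.66579889, -0.21311522,  0.13912328]), np.float64(0.0031299882697006704))
```

apply_moves(
  commands=[
    {"travel":[-0.31,-0.247,-0.029],"twist":[0,0,75],"claw":0.085},
    {"travel":[-0.31,-0.247,-0.029],"twist":[0,0,75],"claw":0.085},
    {"travel":[-0.31,-0.247,-0.029],"twist":[0,0,75],"claw":0.085},
    {"travel":[-0.31,-0.247,-0.029],"twist":[0,0,75],"claw":0.085},
    {"travel":[-0.31,-0.247,-0.029],"twist":[0,0,75],"claw":0.085},
    {"travel":[-0.31,-0.247,-0.029],"twist":[0,0,75],"claw":0.085},
    {"travel":[-0.31,-0.247,-0.029],"twist":[0,0,75],"claw":0.085},
    {"travel":[-0.31,-0.247,-0.029],"twist":[0,0,75],"claw":0.085},
    {"travel":[-0.31,-0.247,-0.029],"twist":[0,0,75],"claw":0.085},
    {"travel":[-0.31,-0.247,-0.029],"twist":[0,0,75],"claw":0.085},
  ],
)

```text
clock: 1.35
position: [0.4461, 0.2, 0.2605]
tool_rot: [3.141, -0.0, 1.368]
force: [0.0, 0.8, -0.2]
grip_width: 0.085
```

Run:
```python
from h import *
s=bot.observe();print(s["clock"],s["position"],s["qpos"])
plan((.59,-.15,.26),-82.8)
```

```text
1.35 [0.44611395 0.19995209 0.26049346] [-0.83512234  0.28274079  0.3628061   1.92881063 -0.12200623  0.9507019
 -0.61750748]
jaw now -11.63 travel [-0.3137  0.2115  0.0005] twist [ 0.000e+00 -2.000e-02  7.117e+01]
```

apply_moves(
  commands=[
    {"travel":[-0.314,0.2115,0],"twist":[0,0,71.2],"claw":0.06},
    {"travel":[-0.314,0.2115,0],"twist":[0,0,71.2],"claw":0.06},
    {"travel":[-0.314,0.2115,0],"twist":[0,0,71.2],"claw":0.06},
    {"travel":[-0.314,0.2115,0],"twist":[0,0,71.2],"claw":0.06},
    {"travel":[-0.314,0.2115,0],"twist":[0,0,71.2],"claw":0.06},
    {"travel":[-0.314,0.2115,0],"twist":[0,0,71.2],"claw":0.06},
    {"travel":[-0.314,0.2115,0],"twist":[0,0,71.2],"claw":0.06},
    {"travel":[-0.314,0.2115,0],"twist":[0,0,71.2],"claw":0.06},
    {"travel":[-0.314,0.2115,0],"twist":[0,0,71.2],"claw":0.06},
    {"travel":[-0.314,0.2115,0],"twist":[0,0,71.2],"claw":0.06},
  ],
)

```text
clock: 2.35
position: [0.5912, -0.1483, 0.2595]
tool_rot: [-3.141, 0.001, 0.132]
force: [-0.6, 0.8, 0.0]
grip_width: 0.06
```

Run:
```python
from h import *
s=bot.observe();print(s["clock"],s["position"],s["qpos"],s["grip_width"])
f=bot.grab_frame("wrist");cv2.imwrite("pics/w1.png",f["frame"])
plan((.59,-.15,.1),97.2)
plan((.59,-.15,.1),-82.8)
```

```text
2.35 [ 0.59122037 -0.14833497  0.25948561] [-0.31216448  0.56414349  0.7074596   1.63556817 -0.40154907  1.09366884
 -0.93199934] 0.06004425907174449
jaw now -82.29 travel [-0.0013  0.0023  0.1597] twist [-8.0000e-02 -5.0000e-02 -1.7949e+02]
jaw now -82.29 travel [-0.0013  0.0023  0.1597] twist [-0.03  0.05  0.51]
```

View pics/w1.png

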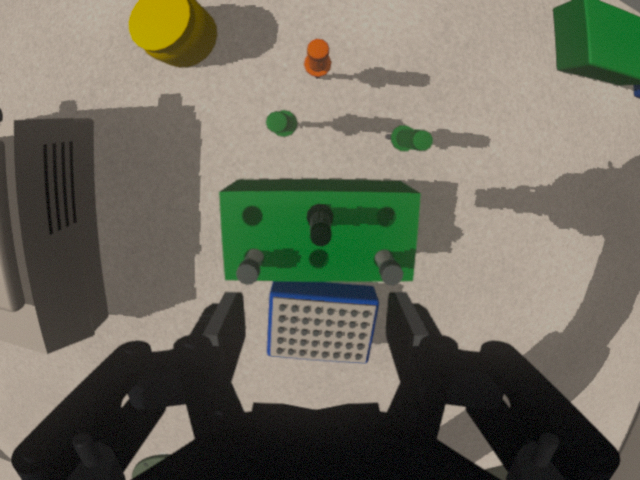

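The wrist view shows the pin's handle top at (320,237), its collar at (320,216), and the two tube caps at (248,270) and (391,270).

Run:
```python
from h import *
s=bot.observe();T=toolT(s);f=bot.grab_frame("wrist")
for p,z in [((320,238),.146),((320,213),.086),((248,272),.122),((391,272),.122),((252,216),.082),((386,216),.082),((318,259),.082)]:
    o,d=wray(f,T,*p);q=o+d*(z-o[2])/d[2];print(p,q.round(4))
```

```text
(320, 238) [ 0.5896 -0.1523  0.146 ]
(320, 213) [ 0.5944 -0.1523  0.086 ]
(248, 272) [ 0.5459 -0.0992  0.122 ]
(391, 272) [ 0.5615 -0.2153  0.122 ]
(252, 216) [ 0.5828 -0.0928  0.082 ]
(386, 216) [ 0.5989 -0.2112  0.082 ]
(318, 259) [ 0.5506 -0.1565  0.082 ]
```

Run:
```python
from h import *
s=bot.observe();print(s["clock"],s["position"])
plan((.590,-.151,.1),-82.3)
```

```text
2.45 [ 0.59112431 -0.14738906  0.25992316]
jaw now -82.28 travel [-0.0015  0.0035  0.1599] twist [-0.04  0.03  0.02]
```

apply_moves(
  commands=[
    {"travel":[-0.0015,0.0035,0.03],"twist":[0,0,0],"claw":0.05},
    {"travel":[-0.0015,0.0035,0.06],"twist":[0,0,0],"claw":0.05},
    {"travel":[-0.0015,0.0035,0.09],"twist":[0,0,0],"claw":0.05},
    {"travel":[-0.0015,0.0035,0.12],"twist":[0,0,0],"claw":0.05},
    {"travel":[-0.0015,0.0035,0.14],"twist":[0,0,0],"claw":0.05},
    {"travel":[-0.0015,0.0035,0.155],"twist":[0,0,0],"claw":0.05},
    {"travel":[-0.0015,0.0035,0.16],"twist":[0,0,0],"claw":0.05},
    {"travel":[-0.0015,0.0035,0.16],"twist":[0,0,0],"claw":0.05},
    {"travel":[-0.0015,0.0035,0.16],"twist":[0,0,0],"claw":0.05},
  ],
)

```text
clock: 3.35
position: [0.5905, -0.1525, 0.1013]
tool_rot: [3.141, -0.001, 0.13]
force: [0.3, -0.3, -0.5]
grip_width: 0.0498
```

Run:
```python
from h import *
s=bot.observe();print(s["clock"],s["position"],s["force"])
plan((.590,-.151,.1),-82.3)
f=bot.grab_frame("wrist");crop(f["frame"],170,150,300,225,2.6,"w2.png")
```

```text
3.35 [ 0.59046064 -0.15254939  0.10125602] [ 0.31474551 -0.29111149 -0.48139721]
jaw now -82.56 travel [-0.0003 -0.0016  0.0013] twist [ 0.02 -0.07 -0.26]
```

View pics/w2.png

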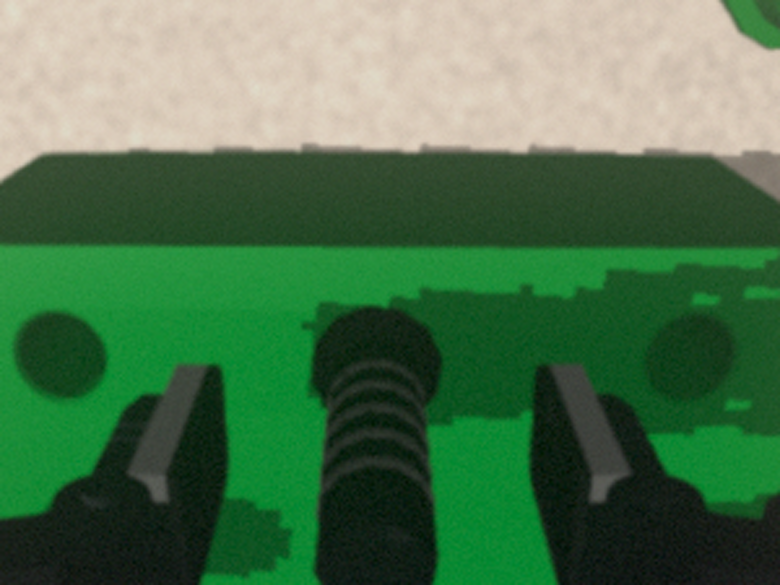

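The pin sits centred between the pads: it is at column 378, and the pads are at about 225 and 532. I'll close the gripper now.

apply_moves(
  commands=[
    {"travel":[0,0,0],"twist":[0,0,0],"claw":0.01},
    {"travel":[0,0,0],"twist":[0,0,0],"claw":0.01},
    {"travel":[0,0,0],"twist":[0,0,0],"claw":0.01},
    {"travel":[0,0,0],"twist":[0,0,0],"claw":0.01},
    {"travel":[0,0,0],"twist":[0,0,0],"claw":0.01},
    {"travel":[0,0,0],"twist":[0,0,0],"claw":0.01},
    {"travel":[0,0,0],"twist":[0,0,0],"claw":0.01},
    {"travel":[0,0,0],"twist":[0,0,0],"claw":0.01},
  ],
  force=70,
)

```text
clock: 4.2
position: [0.5902, -0.1526, 0.1008]
tool_rot: [-3.142, -0.001, 0.129]
force: [-0.7, 0.8, 6.4]
grip_width: 0.0141
```

apply_moves(
  commands=[
    {"travel":[0,0,-0.01],"twist":[0,0,0],"claw":0.01},
    {"travel":[0,0,-0.03],"twist":[0,0,0],"claw":0.01},
    {"travel":[0,0,-0.055],"twist":[0,0,0],"claw":0.01},
    {"travel":[0,0,-0.08],"twist":[0,0,0],"claw":0.01},
    {"travel":[0,0,-0.11],"twist":[0,0,0],"claw":0.01},
    {"travel":[0,0,-0.14],"twist":[0,0,0],"claw":0.01},
    {"travel":[0,0,-0.17],"twist":[0,0,0],"claw":0.01},
    {"travel":[0,0,-0.19],"twist":[0,0,0],"claw":0.01},
    {"travel":[0,0,-0.19],"twist":[0,0,0],"claw":0.01},
    {"travel":[0,0,-0.19],"twist":[0,0,0],"claw":0.01},
  ],
)

```text
clock: 5.2
position: [0.5898, -0.1525, 0.2907]
tool_rot: [-3.142, -0.001, 0.129]
force: [-0.3, -0.2, -1.6]
grip_width: 0.0142
```

Run:
```python
from h import *
s=bot.observe();print(s["clock"],s["position"],s["force"])
a=bot.grab_frame("scene");b=bot.grab_frame("side");w=bot.grab_frame("wrist")
crop(w["frame"],170,150,300,225,2.6,"w3.png")
o=np.hstack([a["frame"][60:330,140:520],b["frame"][130:400,200:580]]);cv2.imwrite("pics/l3.png",o)
plan((.446,.26,.30))
```

```text
5.2 [ 0.5898446  -0.15253626  0.29065846] [-0.28297583 -0.22730478 -1.63853794]
jaw now -82.6 travel [-0.0893 -0.4275 -0.0102] twist [-0.02  0.07  0.  ]
```

View pics/w3.png

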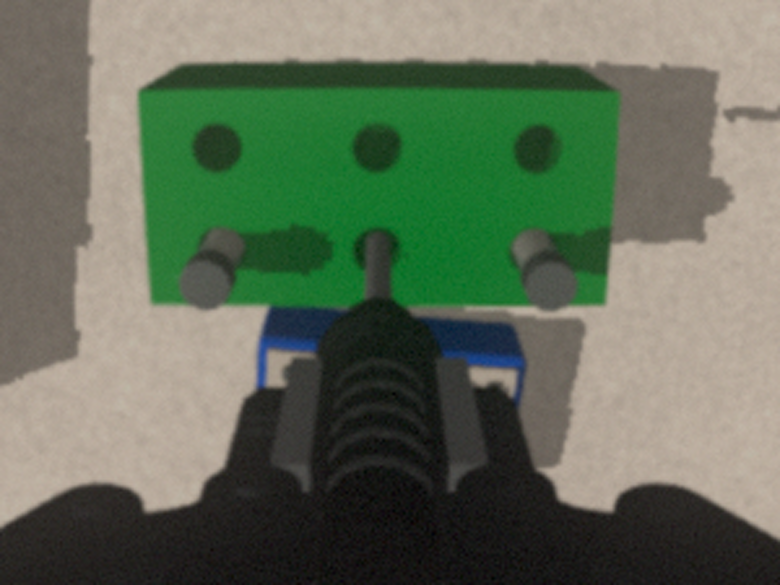

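View pics/l3.png

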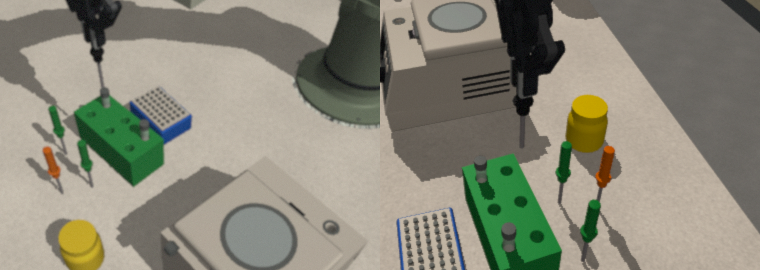

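The pin is out of the rack and in the grip, and its tip is free. The tubes and the tip box haven't moved. Next I'll carry it over to the hole.

apply_moves(
  commands=[
    {"travel":[-0.089,-0.4275,-0.01],"twist":[0,0,-40],"claw":0.01},
    {"travel":[-0.089,-0.4275,-0.01],"twist":[0,0,-40],"claw":0.01},
    {"travel":[-0.089,-0.4275,-0.01],"twist":[0,0,-40],"claw":0.01},
    {"travel":[-0.089,-0.4275,-0.01],"twist":[0,0,-40],"claw":0.01},
    {"travel":[-0.089,-0.4275,-0.01],"twist":[0,0,-40],"claw":0.01},
    {"travel":[-0.089,-0.4275,-0.01],"twist":[0,0,-40],"claw":0.01},
    {"travel":[-0.089,-0.4275,-0.01],"twist":[0,0,-40],"claw":0.01},
    {"travel":[-0.089,-0.4275,-0.01],"twist":[0,0,-40],"claw":0.01},
    {"travel":[-0.089,-0.4275,-0.01],"twist":[0,0,-40],"claw":0.01},
    {"travel":[-0.089,-0.4275,-0.01],"twist":[0,0,-40],"claw":0.01},
  ],
)

```text
clock: 6.35
position: [0.4443, 0.2647, 0.2994]
tool_rot: [-3.14, 0.001, 0.834]
force: [0.0, -0.9, -0.7]
grip_width: 0.0141
```

Run:
```python
from h import *
s=bot.observe();print(s["clock"],s["position"],s["qpos"])
a=bot.grab_frame("scene");b=bot.grab_frame("side");w=bot.grab_frame("wrist")
print(bot.observe()["position"])
crop(w["frame"],190,150,260,195,3,"w4.png")
c=[cv2.resize(x,None,fx=4,fy=4,interpolation=2) for x in (a["frame"][170:310,420:520],b["frame"][60:200,170:270])]
cv2.imwrite("pics/l4.png",np.hstack(c))
plan((.446,.27,.285))
```

```text
6.35 [0.44430875 0.26470407 0.29942172] [-1.03924551  0.30399797  0.49702821  1.81315498 -0.16478981  1.06649166
 -1.21806501]
[0.44666128 0.25930722 0.29987022]
jaw now -42.62 travel [ 0.0074 -0.0077  0.0149] twist [ 0.02  0.06 -0.  ]
```

View pics/w4.png

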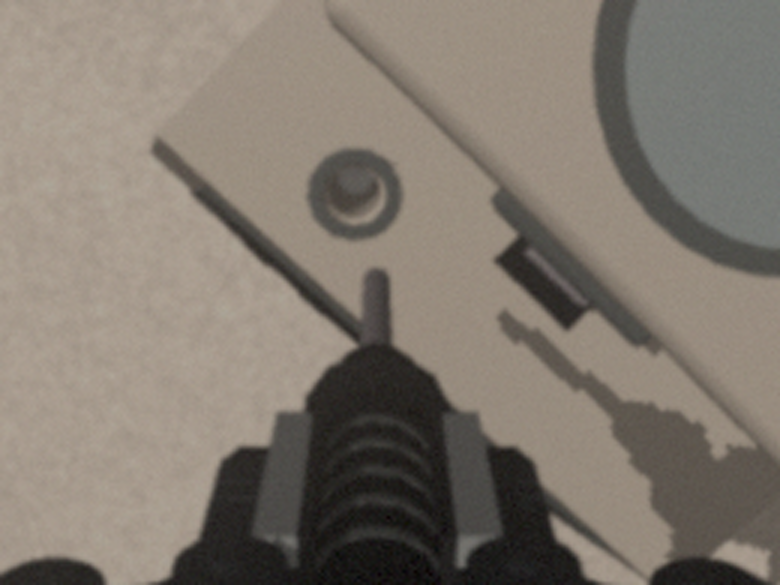

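View pics/l4.png

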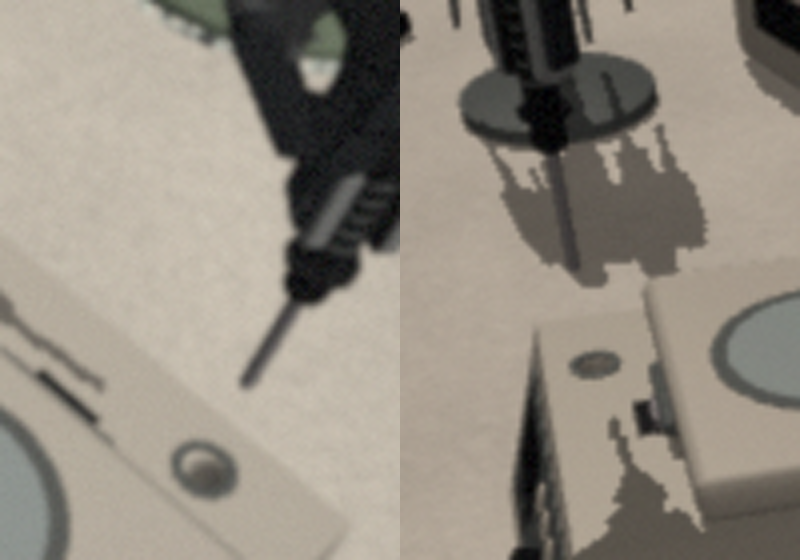

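The wrist crop shows the rod tip at (376,275) and the ring centre at (354,194). In the outer views the tip is still short of the hole in -y. The arm was still settling for the scene image, so I'll take fresh images and measure.

Run:
```python
from h import *
s=bot.observe();T=toolT(s);print(s["position"])
a=bot.grab_frame("scene");b=bot.grab_frame("side");w=bot.grab_frame("wrist")
c=[cv2.resize(x,None,fx=4,fy=4,interpolation=2) for x in (a["frame"][220:310,420:520],b["frame"][80:170,170:270])]
cv2.imwrite("pics/l5.png",np.hstack(c))
crop(w["frame"],270,190,90,70,8,"w5.png")
Ti=np.linalg.inv(T)
for zt in (.088,.094,.098):
    o,d=wray(w,np.eye(4),315.3,242.0);print("tip in tool",(o+d*(zt-o[2])/d[2]).round(4))
o,d=wray(w,T,308,214.7);print("hole",o+d*(.15-o[2])/d[2])
```

```text
[0.44666128 0.25930722 0.29987022]
tip in tool [0.0021 0.0013 0.088 ]
tip in tool [0.0002 0.0013 0.094 ]
tip in tool [-0.001   0.0013  0.098 ]
hole [0.44715113 0.26665777 0.15      ]
```

View pics/l5.png

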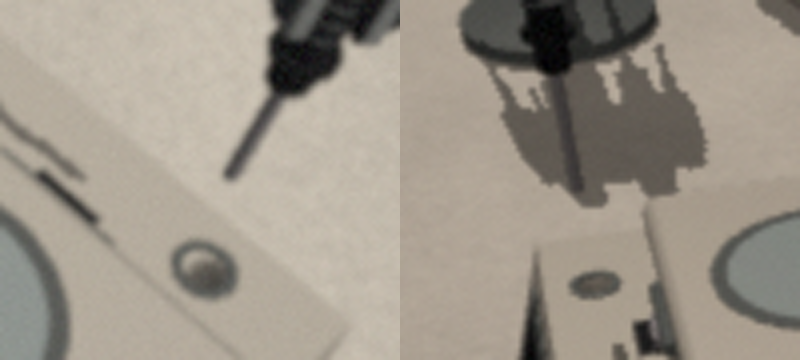

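View pics/w5.png

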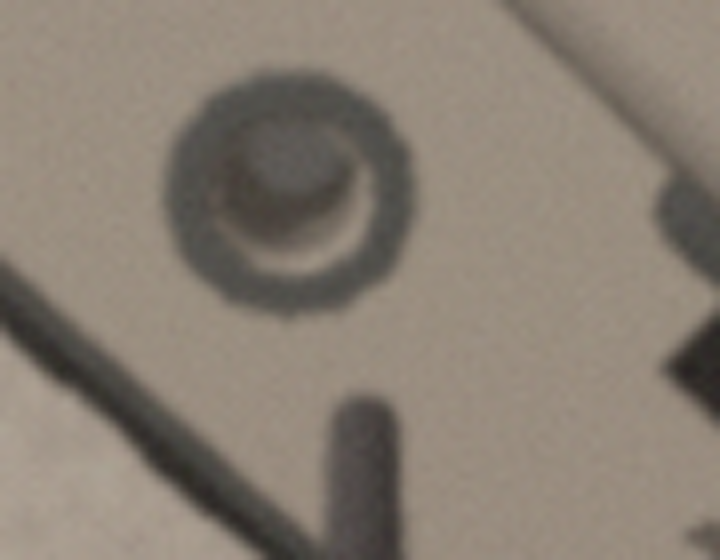

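Run:
```python
from h import *
s=bot.observe();T=toolT(s)
a=bot.grab_frame("scene");b=bot.grab_frame("side");w=bot.grab_frame("wrist")
for zt in (.090,.094,.098):
    o,d=wray(w,np.eye(4),315.6,243.2);p=o+d*(zt-o[2])/d[2];print("tip in tool",p.round(4),(T@np.r_[p,1])[:3].round(4))
o,d=wray(w,T,306.25,214);print("hole w",o+d*(.15-o[2])/d[2])
ts=ray(a,420+231/4,220+177/4);td=ray(b,170+177/4,80+187/4)
tip,e=two(ts,td);print("tip 2view",tip,e)
wt=wray(w,T,315.6,243.2);print(two(ts,wt),two(td,wt))
print("hole s,d",onz(a,420+205/4,220+270/4,.15),onz(b,170+195.5/4,80+284/4,.15))
print("tool x,y axes",T[:2,:2].T)
```

```text
tip in tool [0.0007 0.0015 0.09  ] [0.4486 0.2583 0.2102]
tip in tool [-0.0006  0.0015  0.094 ] [0.4477 0.2574 0.2062]
tip in tool [-0.0019  0.0015  0.098 ] [0.4469 0.2564 0.2022]
hole w [0.44692311 0.26761755 0.15      ]
tip 2view [0.44666135 0.26104931 0.20677197] 0.0020699875119680046
(array([0.44809506, 0.25936071, 0.20742493]), np.float64(0.003359263512001557)) (array([0.44712362, 0.25795351, 0.20878742]), np.float64(0.0022889435609258903))
hole s,d [0.44648008 0.27016732 0.15      ] [0.44534144 0.27044155 0.15      ]
tool x,y axes [[ 0.67824126  0.73483924]
 [ 0.73483929 -0.67824125]]
```

apply_moves(
  commands=[
    {"travel":[0.0065,-0.0073,0.01],"twist":[0,0,0],"claw":0.01},
    {"travel":[0.0065,-0.0073,0.025],"twist":[0,0,0],"claw":0.01},
    {"travel":[0.0065,-0.0073,0.041],"twist":[0,0,0],"claw":0.01},
    {"travel":[0.0065,-0.0073,0.041],"twist":[0,0,0],"claw":0.01},
    {"travel":[0.0065,-0.0073,0.041],"twist":[0,0,0],"claw":0.01},
  ],
)

```text
clock: 7.3
position: [0.4456, 0.2698, 0.2592]
tool_rot: [3.142, 0.001, 0.827]
force: [0.0, -0.4, -0.4]
grip_width: 0.0145
```

Run:
```python
from h import *
bot.grab_frame("side")
s=bot.observe();T=toolT(s);print(s["position"])
a=bot.grab_frame("scene");b=bot.grab_frame("side");w=bot.grab_frame("wrist")
c=[cv2.resize(x,None,fx=4,fy=4,interpolation=2) for x in (a["frame"][220:310,420:520],b["frame"][80:170,170:270])]
c=np.hstack(c); e=np.zeros((240,800,3),np.uint8); x=cv2.resize(w["frame"][210:270,270:370],None,fx=4,fy=4,interpolation=2);e[:,:400]=x
cv2.imwrite("pics/l6.png",np.vstack([c,e]))
```

```text
[0.44588495 0.26991689 0.25962879]
```

View pics/l6.png

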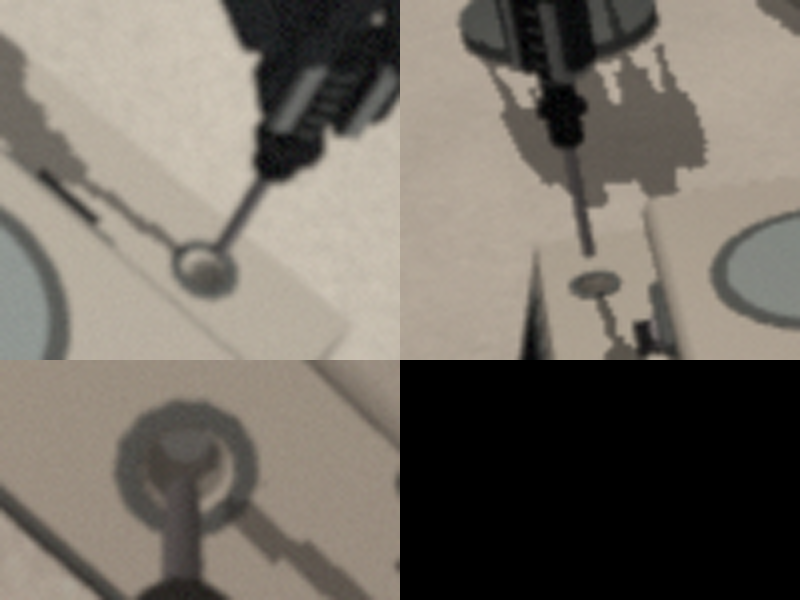

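Run:
```python
from h import *
s=bot.observe();T=toolT(s)
a=bot.grab_frame("scene");b=bot.grab_frame("side");w=bot.grab_frame("wrist")
ts=ray(a,420+221/4,220+247/4);td=ray(b,170+187/4,80+252/4)
print("tip 2view",two(ts,td))
print("hole s,d",onz(a,420+205/4,220+270/4,.15),onz(b,170+195.5/4,80+284/4,.15))
crop(w["frame"],270,200,90,70,8,"w6.png")
for z in (.163,.166):
    o,d=wray(w,T,315.7,239.25);print("tip w",(o+d*(z-o[2])/d[2]).round(4))
o,d=wray(w,T,316.6,237.1);print("hole w",o+d*(.15-o[2])/d[2])
```

```text
tip 2view (array([0.44484218, 0.27053209, 0.16743081]), np.float64(0.0015865252936069526))
hole s,d [0.44648008 0.27016732 0.15      ] [0.44534144 0.27044155 0.15      ]
tip w [0.448  0.2698 0.163 ]
tip w [0.4486 0.2705 0.166 ]
hole w [0.44687994 0.26765375 0.15      ]
```

View pics/w6.png

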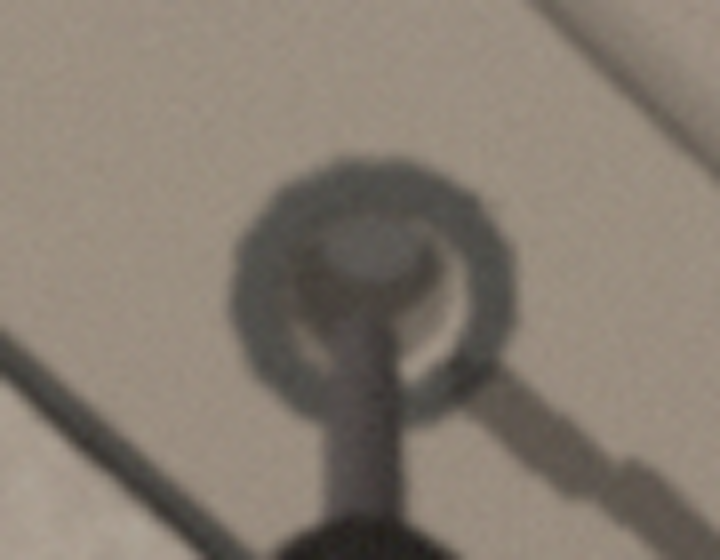

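Both measurements put the tip within about 1.5 mm of the hole's axis, and the clearance is 4 mm. I'll go down into the hole in steps.

apply_moves(
  commands=[
    {"travel":[0,0,0.01],"twist":[0,0,0],"claw":0.01},
    {"travel":[0,0,0.02],"twist":[0,0,0],"claw":0.01},
    {"travel":[0,0,0.026],"twist":[0,0,0],"claw":0.01},
    {"travel":[0,0,0.03],"twist":[0,0,0],"claw":0.01},
    {"travel":[0,0,0.03],"twist":[0,0,0],"claw":0.01},
    {"travel":[0,0,0.03],"twist":[0,0,0],"claw":0.01},
  ],
)

```text
clock: 8.25
position: [0.4458, 0.2696, 0.2293]
tool_rot: [3.141, 0.0, 0.827]
force: [0.8, -0.2, -0.2]
grip_width: 0.0141
```

Run:
```python
from h import *
s=bot.observe();T=toolT(s);print(s["position"],s["force"])
a=bot.grab_frame("scene");b=bot.grab_frame("side");w=bot.grab_frame("wrist")
c=[cv2.resize(x,None,fx=4,fy=4,interpolation=2) for x in (a["frame"][220:310,420:520],b["frame"][80:170,170:270])]
c=np.hstack(c); e=np.zeros((240,800,3),np.uint8); x=cv2.resize(w["frame"][210:270,270:370],None,fx=4,fy=4,interpolation=2);e[:,:400]=x
cv2.imwrite("pics/l7.png",np.vstack([c,e]));print(bot.observe()["force"])
```

```text
[0.44582207 0.26957989 0.22934701] [ 0.78096048 -0.19624334 -0.20731742]
[-0.23970769 -0.43277125 -0.447611  ]
```

View pics/l7.png

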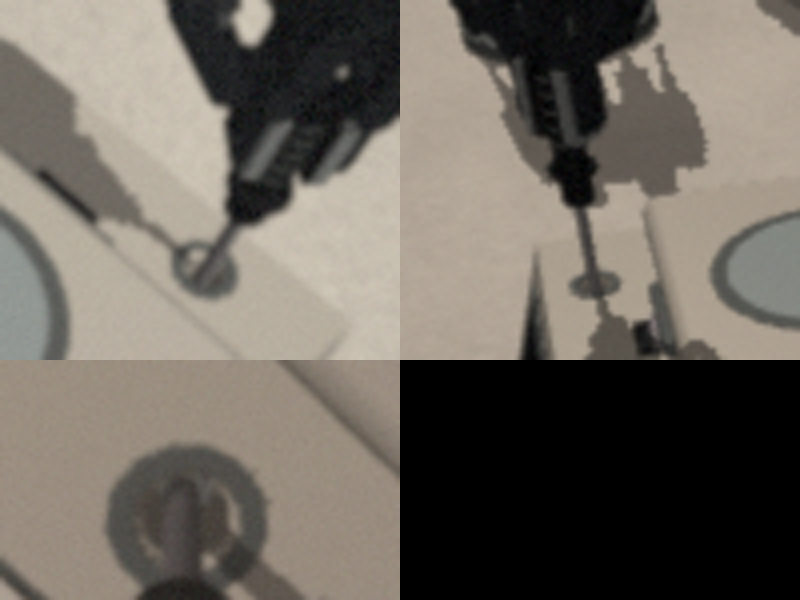

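The rod is inside the hole with no side force. I'll press on in small steps.

apply_moves(
  commands=[
    {"travel":[0,0,0.003],"twist":[0,0,0],"claw":0.01},
    {"travel":[0,0,0.006],"twist":[0,0,0],"claw":0.01},
    {"travel":[0,0,0.008],"twist":[0,0,0],"claw":0.01},
    {"travel":[0,0,0.01],"twist":[0,0,0],"claw":0.01},
    {"travel":[0,0,0.01],"twist":[0,0,0],"claw":0.01},
    {"travel":[0,0,0.01],"twist":[0,0,0],"claw":0.01},
  ],
)

```text
clock: 9.0
position: [0.4458, 0.2697, 0.2194]
tool_rot: [-3.142, -0.0, 0.827]
force: [-1.7, 0.4, 3.5]
grip_width: 0.0145
```

apply_moves(
  commands=[
    {"travel":[0,0,0.001],"twist":[0,0,0],"claw":0.01},
    {"travel":[0,0,0.002],"twist":[0,0,0],"claw":0.01},
    {"travel":[0,0,0.002],"twist":[0,0,0],"claw":0.01},
    {"travel":[0,0,0.002],"twist":[0,0,0],"claw":0.01},
  ],
)

```text
clock: 9.4
position: [0.4457, 0.2697, 0.2173]
tool_rot: [-3.142, -0.0, 0.827]
force: [-1.1, -0.3, 4.3]
grip_width: 0.0144
```

apply_moves(
  commands=[
    {"travel":[0,0,0.001],"twist":[0,0,0],"claw":0.01},
    {"travel":[0,0,0.002],"twist":[0,0,0],"claw":0.01},
    {"travel":[0,0,0.002],"twist":[0,0,0],"claw":0.01},
    {"travel":[0,0,0.002],"twist":[0,0,0],"claw":0.01},
  ],
)

```text
clock: 9.8
position: [0.4457, 0.2697, 0.2154]
tool_rot: [-3.142, -0.0, 0.827]
force: [-1.6, -0.1, 6.3]
grip_width: 0.0142
```

apply_moves(
  commands=[
    {"travel":[0,0,0.0005],"twist":[0,0,0],"claw":0.01},
    {"travel":[0,0,0.001],"twist":[0,0,0],"claw":0.01},
    {"travel":[0,0,0.001],"twist":[0,0,0],"claw":0.01},
    {"travel":[0,0,0.001],"twist":[0,0,0],"claw":0.01},
  ],
)

```text
clock: 10.2
position: [0.4458, 0.2697, 0.2144]
tool_rot: [3.142, -0.0, 0.827]
force: [-1.2, 0.7, 6.3]
grip_width: 0.0141
```

apply_moves(
  commands=[
    {"travel":[0,0,0.0005],"twist":[0,0,0],"claw":0.01},
    {"travel":[0,0,0.0005],"twist":[0,0,0],"claw":0.01},
    {"travel":[0,0,0.0005],"twist":[0,0,0],"claw":0.01},
  ],
)

```text
clock: 10.5
position: [0.4458, 0.2697, 0.2139]
tool_rot: [3.142, -0.0, 0.827]
force: [-0.3, 0.1, 7.7]
grip_width: 0.0149
```

Run:
```python
from h import *
for _ in range(5):
    w=bot.grab_frame("wrist");s=bot.observe();print(s["position"],s["force"])
a=bot.grab_frame("scene");b=bot.grab_frame("side")
c=[cv2.resize(x,None,fx=4,fy=4,interpolation=2) for x in (a["frame"][220:310,420:520],b["frame"][80:170,170:270])]
c=np.hstack(c); e=np.zeros((240,800,3),np.uint8); x=cv2.resize(w["frame"][210:270,270:370],None,fx=4,fy=4,interpolation=2);e[:,:400]=x
cv2.imwrite("pics/l8.png",np.vstack([c,e]))
```

```text
[0.44578885 0.26970186 0.21392099] [-1.75927606 -0.67815939  6.55248997]
[0.44579802 0.26971286 0.21394662] [-1.10244429  0.48705295  6.29620821]
[0.44578711 0.26970642 0.2139443 ] [-1.43571449 -0.47265941  7.25812207]
[0.44580705 0.26968489 0.21393519] [-1.00854488  0.80187533  6.74150749]
[0.44580118 0.26969737 0.21394507] [-0.98350632  0.32035103  7.76410876]
```

View pics/l8.png

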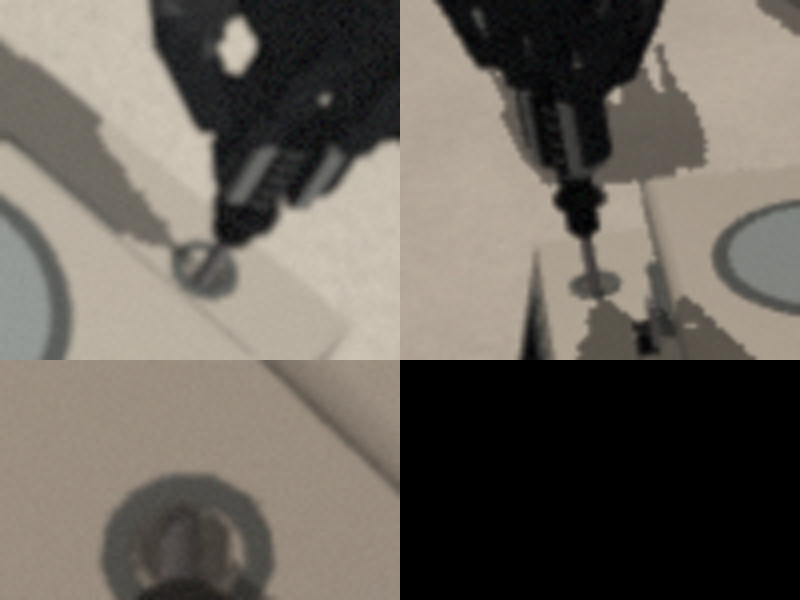

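The lid is rising and the force is about 7 N, so the button is nearly at its stop. I'll go on in 0.5 mm steps.

apply_moves(
  commands=[
    {"travel":[0,0,0.0005],"twist":[0,0,0],"claw":0.01},
    {"travel":[0,0,0.0005],"twist":[0,0,0],"claw":0.01},
    {"travel":[0,0,0.0005],"twist":[0,0,0],"claw":0.01},
  ],
)

```text
clock: 11.15
position: [0.4459, 0.2698, 0.2136]
tool_rot: [3.142, -0.001, 0.827]
force: [-2.0, -0.8, 9.7]
grip_width: 0.0143
```

apply_moves(
  commands=[
    {"travel":[0,0,0.0005],"twist":[0,0,0],"claw":0.01},
    {"travel":[0,0,0.0005],"twist":[0,0,0],"claw":0.01},
    {"travel":[0,0,0.0005],"twist":[0,0,0],"claw":0.01},
  ],
)

```text
clock: 11.45
position: [0.4461, 0.2698, 0.2134]
tool_rot: [3.142, -0.001, 0.827]
force: [-2.3, -0.6, 14.6]
grip_width: 0.0143
```

Run:
```python
from h import *
for _ in range(5):
    w=bot.grab_frame("side");s=bot.observe();print(s["position"],s["force"])
```

```text
[0.4460751  0.26987838 0.21338926] [-2.19976528 -0.93996206 14.33985073]
[0.44604416 0.26984969 0.21337065] [-2.74720095 -0.35709524 15.19352852]
[0.44607121 0.26983125 0.21337684] [-1.41123183  0.16640268 14.14328429]
[0.44607724 0.26988408 0.21338719] [-1.41660592 -0.51054778 15.10896275]
[0.44603778 0.26985367 0.2133702 ] [-1.64150451 -0.01881925 13.92067472]
```

The force has risen to a steady 14 to 15 N, so the button is on its hard stop and well below 50 N. I'll check the scene before handing in.

Run:
```python
from h import *
b=bot.grab_frame("side");cv2.imwrite("pics/f.png",b["frame"]);print(bot.observe()["clock"],bot.observe()["force"])
o=cv2.imread("pics/side0.png");y=lambda im:[tuple(np.round(np.array(np.nonzero(cv2.inRange(cv2.cvtColor(im,40),lo,hi))).mean(1),2)) for lo,hi in [((22,150,80),(32,255,255)),((110,150,50),(125,255,255))]]
print(y(o),y(b["frame"]))
```

```text
11.75 [-1.54910474 -0.83810191 13.75421438]
[(np.float64(253.11), np.float64(406.96)), (np.float64(402.32), np.float64(250.19))] [(np.float64(253.11), np.float64(406.95)), (np.float64(399.72), np.float64(250.48))]
```

View pics/f.png

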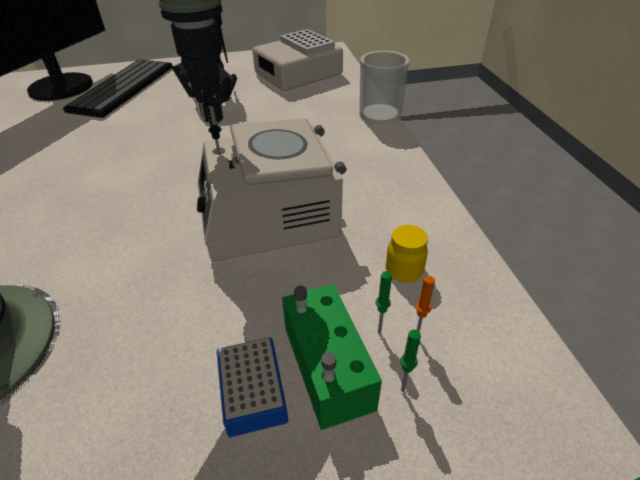

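The pin stands in the hole at (218,150) and the lid's front edge is up at about (236,160). The tubes, jar, tip box and look-alike pins are where they started. I'm handing in.

Run:
```python
from workcell import bot
bot.job_done();s=bot.observe();print(s["clock"],s["position"],s["force"],s["grip_width"])
```

```text
the job is handed in; nothing more can be done
the job is handed in; nothing more can be done
```

I took the black release pin out of the rack and put its rod through the release hole. I then pressed the latch button to its hard stop and handed in at about 11.8 s, still gripping the pin and holding the button down. The hand-in gives no verdict, and it also blocked my last state reading, so everything below is from just before it.

- **Button:** the force rose about 0.75 N per mm along the spring to about 7 N. It then climbed sharply to a steady 14–15 N at the stop, well below the 50 N limit. Sideways force stayed under about 3 N.
- **Lid:** the pictures show its front edge raised. I judged this by eye and did not measure the angle.
- **Other objects:** in the side view the jar's colour patch did not shift. The tip box's shifted about 2.6 pixels, which I put down to changed shadows because the box looks unmoved. I checked the tubes and look-alike pins by eye only, and they looked unmoved.
- **Disagreement:** the wrist camera and the two fixed cameras differed by 2–3 mm on where the hole is. Measured within each view, the tip was within about 1.5 mm of the hole's axis, and it went in without touching the sides.

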